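Secure a crate of jars between two load stops

ROBOT

A 6-joint arm with a two-finger parallel gripper is mounted at the origin on the work surface. World frame = base frame: x ahead of the robot, y to its left, z up, the work surface at z = 0. Lengths are in m, angles in rad, forces in N, time in s.
With the tool pointing down it reaches from about 0.375 to 0.925 m from the base axis. Payload 5.7 kg.
Tool frame: the origin (TCP) lies between the finger pads; the fingertips stand 22 mm ahead of it and the grasp point (between the pads) lies 3 mm ahead of it (tip_reach is the distance from the TCP to the fingertips, in m); z points along the fingers, y is the line along which they close (so a half turn about z gives the same grasp; the last joint's range is limited). The gripper opens to 88 mm and grips with 3 to 60 N. Pads are 20 mm wide; open, the fingers measure 115 mm over their backs; the gripper's body (75 mm by 178 mm) begins 61 mm behind the grasp point.
Start: joints at [-1.306, 0.359, 1.51, -0, 1.272, -0.115], TCP at [0.222, -0.557, 0.245] pointing down, gripper open.
Joint ranges: [-2.97, 2.97], [-1.01, 2.36], [0.21, 2.38], [-0.96, 4.11], [0.2, 2.71], [-2.98, 2.98]. Speed limits (rad/s): [2.39, 2.39, 3.14, 3.14, 3.14, 3.14].

INTERFACE

Orientations are given as [roll, pitch, yaw] about the fixed x, y, z axes, in that order (R = Rz(yaw) Ry(pitch) Rx(roll)).
In Python, from workcell import get_state, capture, camera_info, finish_job, trace, spot_point, tip_reach gives the robot as it stands.
- The arm moves only by the shell command python3 -m creep 'ROWS' [OPENING]. ROWS is text: rows parted by semicolons, each of 6 numbers parted by spaces: the shift along the tool's x, y, z in mm, then the turn, a rotation vector about the tool's x, y, z in rad. In form: tx ty tz wx wy wz; .... A call has 1 to 12 rows; each row is the pose to reach, as a shift and turn from the pose commanded when the call began, along the tool's axes at that moment; what a row does not reach only later rows make up. A row lasts 1/10 s, in which the tool goes at most 50 mm and 8.59 degrees, less where a joint would pass 70% of its speed; a pose out of reach is approached as far as the arm can. A call with a gripper value outside its range is refused whole. OPENING is the opening, from -1 (shut) to 1 (fully open), set as the call begins (- or left out, the last holds). The fingers move at their own pace and stop on an object; the grip force is fixed at half the most. Time passes only in rows, so rows that repeat a pose let the fingers close. It gives the time, the measured TCP pose, the force, the opening and the grip force at its end, in the units of the state.
- get_state(): the state, without advancing time (a new reading comes with each control period).
- capture(name): name is "side" or "top" or "wrist"; returns (picture, depth): 400x640x3 uint8, red, green, blue; 400x640 float32, m along the optical axis (not along the pixel's ray), 0 where there is no reading.
- camera_info(name): a dict with "fovy" (degrees; the focal length in pixels is half the picture's height over the tangent of half this angle, whatever the lens; pixels are square), "cx", "cy" (the principal point, pixels), "k1" (the pictures are not rectified: a ray, as slopes to the right and down, at radius r is drawn at 1 + k1 r^2 times it, then the intrinsics apply), "eye" and "attitude" of the camera in the world; the wrist camera has in their place "mount" (4x4, takes a point from camera to tool coordinates, whose origin is the TCP and whose axes are the flange's). Camera axes: x right, y down, z forward; pixel columns grow to the right and rows downward; lengths in m; the calibration is good to about 2 mm. A picture is of the moment at which its call begins: read the wrist's pose just before it. camera_info takes no time and is no camera call.
- finish_job(): hands the job in; it is judged then, once.
Trained networks look in the newest picture that a camera, given by its name, has taken for a name from the list of things; names that differ only in an ending like _2 or _b are one class to them, and where a whole thing is asked for, a point or a joint stands for the part that bears it (a point fixed in the world has none). Each returns a list of dicts, best first, with "score" (0 to 1); they miss things now and then, are a little off and sometimes report something else, mostly with a low value. They report only what shows in the picture. A call takes as long as a camera call. They do not tell look-alikes from the thing itself.
- trace(camera, thing): "region" (400x640 bool, what is visible of it) and "xy" ([column, row] in pixels, amid what is visible of it).
- spot_point(camera, thing): "xy" ([column, row] in pixels: a listed point, or the origin of a listed thing).
The state is a dict: "t": time; "joint_positions": joint angles; "joint_velocities": joint speeds; "effort": joint torques, N m; "tool_pos": TCP position; "orientation": TCP orientation; "contact_force": force on the tool from outside, world axes, zero at the start; "ft_torque": the same for the moment, N m; "gripper_width": opening from 0.0 (shut) to 1.0 (fully open); "grip_force": force on a finger pad.
Only numpy, scipy, OpenCV 4.12 (cv2) and the standard library are available. Lean on these libraries where they do the work, as an engineer would, in place of code of your own. Each camera call takes 0.05 s, during which the arm holds its last target. There are 200 camera calls.

TASK

Secure the crate of jars on the van's load floor: with the fingertips, push each of the two load stops along the rail towards the crate, from its outer side, until its spring pin drops into the notch of its keeper and the stop sits there by itself, not forced on past the notch. Either stop may go first. Only push: do not grip the stops, touch their rubber side or pull up the pins, leave the crate and everything else where it stands, and finish clear of everything.

Things in the scene. Friction and masses are not known exactly. Their poses are not given: they have to be found in the camera images.
- rail: aluminium lashing rail fixed on the load floor, 660 mm long, 50 wide, 14 high; origin under its centre; its y axis runs along the rail, its x axis points away from the robot across it
- left_stop (a joint): travel of the left load stop along the rail in m, growing towards the crate, 0 to 0.225. Aluminium carriage 90 x 56 x 22 mm on the rail (z 16 to 38 mm) with an upright steel fence plate across the rail, 220 mm long, 8 thick, top edge 105 mm above the floor; the carriage reaches 60 mm outward of the plate. Slides with 1 to 1.5 N; cannot be lifted or turned
- left_push (a point): point on the flat OUTER face (rail +y side, away from the crate) of the left stop's fence plate, 75 mm above the floor, 20 mm to the rail's +x side of its centre line: a place to push. Around it the bare plate runs from 20 mm on the -x to 150 mm on the +x side, and from 40 to 105 mm height; a gusset stands from 51 to 57 mm on the -x side
- left_pad: rubber pad on the INNER face (crate side) of the left fence plate, 215 x 6 x 80 mm: the face that will stand against the crate; its origin is that of the stop (on the rail's centre line, mid-thickness of the fence plate, floor level). The fingers must not touch it
- left_pin_axis (a point): point of the left stop, fixed on its carriage, on the axis of its upright spring pin, 22 mm above the floor (the foot of its small roller tip when the pin is down). The pin stands on the robot's side of the rail, 28 mm outward of the fence plate's middle; black round head 26 mm across, top about 84 mm above the floor
- left_pin (a joint): height of the spring pin in m: 0 = down (on the open run and when home in the notch), up to 0.0045 while it climbs over the keeper's first, outer hump, 0.007 over the second, inner hump; pressed down by its spring with about 5 N
- left_keeper: the left keeper: fixed steel block 26 x 60 mm beside the rail, with two round humps across its top, a broad one outward and a narrow, steeper one towards the crate, and the notch between them; origin under the notch, axes as the rail's
- left_notch (a point): middle of the keeper's notch, 22 mm above the floor; the stop is home when its pin axis stands here. The first hump begins 24 mm and crests 12 mm before home: climbing it takes 5 to 9 N of push, most at its foot, falling to 1 or 2 N at the crest; then the stop jumps the last 8 mm or so into the notch by itself and the force is gone. Forcing it over the second hump would take over 12 N
- right_stop (a joint): travel of the right load stop along the rail in m, growing towards the crate, 0 to 0.225. Aluminium carriage 90 x 56 x 22 mm on the rail (z 16 to 38 mm) with an upright steel fence plate across the rail, 220 mm long, 8 thick, top edge 105 mm above the floor; the carriage reaches 60 mm outward of the plate. Slides with 1 to 1.5 N; cannot be lifted or turned
- right_push (a point): point on the flat OUTER face (rail -y side, away from the crate) of the right stop's fence plate, 75 mm above the floor, 20 mm to the rail's +x side of its centre line: a place to push. Around it the bare plate runs from 20 mm on the -x to 150 mm on the +x side, and from 40 to 105 mm height; a gusset stands from 51 to 57 mm on the -x side
- right_pad: rubber pad on the INNER face (crate side) of the right fence plate, 215 x 6 x 80 mm: the face that will stand against the crate; its origin is that of the stop (on the rail's centre line, mid-thickness of the fence plate, floor level). The fingers must not touch it
- right_pin_axis (a point): point of the right stop, fixed on its carriage, on the axis of its upright spring pin, 22 mm above the floor (the foot of its small roller tip when the pin is down). The pin stands on the robot's side of the rail, 28 mm outward of the fence plate's middle; black round head 26 mm across, top about 84 mm above the floor
- right_pin (a joint): height of the spring pin in m: 0 = down (on the open run and when home in the notch), up to 0.0045 while it climbs over the keeper's first, outer hump, 0.007 over the second, inner hump; pressed down by its spring with about 5 N
- right_keeper: the right keeper: fixed steel block 26 x 60 mm beside the rail, with two round humps across its top, a broad one outward and a narrow, steeper one towards the crate, and the notch between them; origin under the notch, axes as the rail's
- right_notch (a point): middle of the keeper's notch, 22 mm above the floor; the stop is home when its pin axis stands here. The first hump begins 24 mm and crests 12 mm before home: climbing it takes 5 to 9 N of push, most at its foot, falling to 1 or 2 N at the crest; then the stop jumps the last 8 mm or so into the notch by itself and the force is gone. Forcing it over the second hump would take over 12 N
- crate: black plastic crate with six filled jars, loose, about 3 to 4 kg, 230 x 160 mm, 111 mm high over the jar lids; stands beyond the rail, between the two stops; origin under its centre. Homed stops leave 8 to 20 mm free on either side of it
- jar_a: filled glass jar with lid, 68 mm across, 105 high, standing out beyond the left stop; loose bystander, origin under its centre
- jar_b: filled glass jar with lid, 68 mm across, 105 high, standing out beyond the right stop; loose bystander, origin under its centre
- jar_c: small filled jar, 60 mm across, 75 high, to the right of the crate; loose bystander, origin under its centre
- tape_roll: roll of packing tape lying flat, 80 mm across, 48 high, on the robot's side of the rail; loose bystander, origin under its centre
- jar_lid: loose jar lid, 68 mm across, 14 high, on the robot's side of the rail; loose bystander, origin under its centre
- marker: black marker pen 135 x 14 x 14 mm, on the robot's side of the rail; loose bystander, origin under its centre
- carton: small cardboard carton 90 x 60 x 60 mm, to the left of the crate; loose bystander, origin under its centre
Things that resemble listed ones, but are neither listed nor needed, are in the scene too. What is shaped like the left_keeper but turquoise is not meant. Leave any yellow look-alike of the right_keeper alone.

How it is judged:
By the outcome, as a careful person would: the job done as asked, in the order asked, and still so for the second after the job is handed in, with the robot touching nothing.
It also fails if it takes over 61 s, if anything falls off the work surface, if the arm or the gripper's body presses on something with over 40 N, if the wrist force passes 120 N, or if a joint passes its speed limit or range.

## Working session

There is one attempt and no reset: what is moved stays moved. The work goes in short steps, Python scripts to look and compute and a shell command to move; the robot and the scene stay as the last step left them, time stands still between calls to the robot, and variables do not carry over. Pictures are saved under pics/ and viewed, at most 10 in all, crops included, and the job is handed in when it is done.

```bash
mkdir -p pics; ls
cat > h.py <<'E'
import numpy as np,cv2
from workcell import *
from scipy.spatial.transform import Rotation as R
def cam(n):
    i=camera_info(n); f=200/np.tan(np.radians(i["fovy"])/2)
    if "mount" in i:
        s=get_state(); T=np.eye(4); T[:3,:3]=R.from_euler("xyz",s["orientation"]).as_matrix(); T[:3,3]=s["tool_pos"]
        T=T@np.array(i["mount"])
    else:
        T=np.eye(4); a=np.array(i["attitude"]); T[:3,:3]=a if a.shape==(3,3) else R.from_euler("xyz",a).as_matrix(); T[:3,3]=i["eye"]
    return dict(f=f,cx=i["cx"],cy=i["cy"],k=i["k1"],T=T)
def ray(c,xy):
    d=np.array([(xy[0]-c["cx"])/c["f"],(xy[1]-c["cy"])/c["f"]]); u=d.copy()
    for _ in range(20): u=d/(1+c["k"]*(u@u))
    return c["T"][:3,:3]@np.array([u[0],u[1],1.]),c["T"][:3,3]
def at_z(c,xy,z):
    r,o=ray(c,xy); return o+r*(z-o[2])/r[2]
def at_d(c,xy,d):
    r,o=ray(c,xy); return o+r*d
def proj(c,p):
    q=np.linalg.inv(c["T"])@np.append(p,1); u=q[:2]/q[2]; u=u*(1+c["k"]*(u@u)); return u*c["f"]+[c["cx"],c["cy"]]
E
python3 - <<'E'
from h import *
for n in("top","side"):
    print(n,camera_info(n)); im,d=capture(n); cv2.imwrite(f"pics/{n}.png",im[:,:,::-1]); np.save(n+"_d.npy",d)
    c=cam(n)
    for t,z in [("rail",0),("left_push",.075),("right_push",.075),("left_pin_axis",.022),("right_pin_axis",.022),("left_notch",.022),("right_notch",.022),("left_pad",0),("right_pad",0)]:
        for o in spot_point(n,t)[:3]: print(t,round(o["score"],2),np.round(o["xy"]),np.round(at_z(c,o["xy"],z),3))
s=get_state(); print(s["t"],s["orientation"],tip_reach)
E
```

```text
pics
top {'fovy': 44.954294629621245, 'cx': 325.901816062738, 'cy': 199.00282922682345, 'k1': 0.04071248906338469, 'eye': array([ 0.44556785, -0.05679057,  1.95377952]), 'attitude': array([-3.08322949, -0.0165558 , -1.55707162])}
rail 0.95 [317. 216.] [ 0.493 -0.052  0.   ]
rail 0.73 [356. 250.] [ 0.358 -0.214  0.   ]
rail 0.51 [257. 210.] [0.513 0.19  0.   ]
left_push 0.83 [254. 205.] [0.527 0.191 0.075]
right_push 0.56 [379. 215.] [ 0.496 -0.293  0.075]
left_pin_axis 0.62 [247. 225.] [0.452 0.225 0.022]
right_pin_axis 0.63 [380. 234.] [ 0.421 -0.304  0.022]
left_notch 0.66 [258. 256.] [0.33  0.18  0.022]
left_notch 0.61 [219. 231.] [0.427 0.335 0.022]
left_notch 0.57 [279. 225.] [0.452 0.097 0.022]
right_notch 0.66 [385. 258.] [ 0.329 -0.324  0.022]
right_notch 0.39 [344. 231.] [ 0.432 -0.16   0.022]
right_notch 0.39 [451. 261.] [ 0.319 -0.588  0.022]
left_pad 0.58 [256. 210.] [0.512 0.195 0.   ]
right_pad 0.52 [373. 222.] [ 0.47 -0.28  0.  ]
right_pad 0.29 [346. 229.] [ 0.438 -0.17   0.   ]
side {'fovy': 54.933171702952436, 'cx': 318.5014461269686, 'cy': 195.33091430558574, 'k1': 
[... 332 characters left out ...]
ght_push 0.15 [278. 264.] [ 0.424 -0.331  0.075]
left_pin_axis 0.9 [295. 138.] [0.45  0.212 0.022]
right_pin_axis 0.78 [276. 263.] [ 0.412 -0.299  0.022]
left_notch 0.66 [291. 123.] [0.435 0.294 0.022]
left_notch 0.65 [290. 162.] [0.437 0.088 0.022]
left_notch 0.55 [261. 143.] [0.333 0.182 0.022]
right_notch 0.78 [228. 381.] [ 0.324 -0.593  0.022]
right_notch 0.57 [281. 224.] [ 0.419 -0.169  0.022]
right_notch 0.56 [235. 272.] [ 0.306 -0.326  0.022]
left_pad 0.77 [310. 149.] [0.507 0.177 0.   ]
left_pad 0.7 [290. 159.] [0.437 0.126 0.   ]
left_pad 0.24 [310. 202.] [ 0.504 -0.066  0.   ]
right_pad 0.37 [379. 159.] [0.746 0.128 0.   ]
1.0 [-3.14150148e+00  1.75600778e-06  3.79811262e-01] 0.022
```

Run:
```python
import cv2
im=cv2.imread("pics/top.png"); cv2.imwrite("pics/top_c.png",cv2.resize(im[140:300,190:480],None,fx=2.75,fy=2.75,interpolation=cv2.INTER_CUBIC))
```

```text
(no output)
```

View pics/side.png

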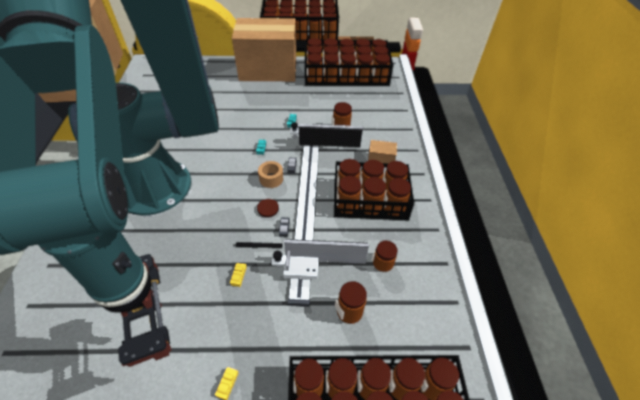

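View pics/top_c.png

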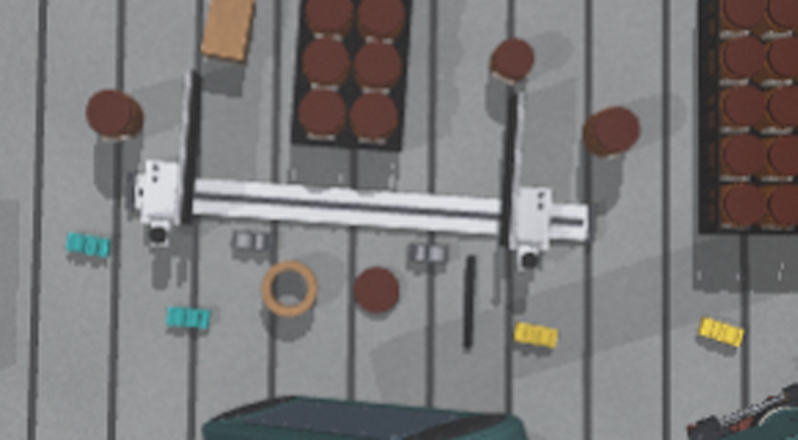

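Keepers meant are the plain grey ones beside the rail: left at top px (281,227), right at (346,232). Look-alikes are turquoise at (222,229) and (258,256), and yellow at (385,261) and (452,261). Jar_b at about (412,187) and jar_c at (377,162) limit the right approach; jar_a at (231,181) limits the left.

Run:
```python
from h import *
for n in("top","side"):
    c=cam(n); im,d=capture(n)
    for t in ["rail","left_keeper","right_keeper","left_pin","right_pin","left_stop","right_stop","jar_a","jar_b","jar_c","crate","marker"]:
        for o in trace(n,t)[:4]:
            v,u=np.nonzero(o["region"]&(d>0)); 
            P=np.array([at_d(c,(a,b),d[b,a]) for a,b in zip(u,v)])
            if len(P)<3: continue
            hi=P[P[:,2]>np.percentile(P[:,2],60)]
            print(n,t,round(o["score"],2),np.round(o["xy"]),len(P),im[v,u].mean(0).astype(int),"med",np.round(np.median(P,0),3),"top",np.round(hi.mean(0),3),end=" ")
            m=P[:,:2].mean(0);w=np.linalg.svd(P[:,:2]-m,full_matrices=False)[2][0]; print("ang",np.round(np.degrees(np.arctan2(w[1],w[0])),1))
```

```text
top rail 0.69 [317. 216.] 3161 [156 157 162] med [ 0.496 -0.064  0.021] top [ 0.522 -0.043  0.07 ] ang -93.6
top left_keeper 0.55 [224. 230.] 118 [ 73 143 145] med [0.433 0.327 0.021] top [0.433 0.324 0.028] ang -99.0
top left_keeper 0.51 [281. 230.] 83 [117 117 123] med [0.441 0.09  0.023] top [0.442 0.09  0.03 ] ang -94.5
top left_keeper 0.46 [379. 215.] 690 [132 133 137] med [ 0.498 -0.289  0.058] top [ 0.533 -0.281  0.1  ] ang -171.9
top left_keeper 0.41 [255. 256.] 108 [ 70 146 148] med [0.332 0.181 0.022] top [0.332 0.178 0.027] ang -94.3
top right_keeper 0.63 [345. 231.] 59 [123 123 129] med [ 0.428 -0.165  0.023] top [ 0.429 -0.163  0.029] ang -91.0
top right_keeper 0.57 [452. 264.] 116 [195 173  81] med [ 0.322 -0.594  0.021] top [ 0.322 -0.592  0.028] ang -107.3
top right_keeper 0.4 [382. 262.] 105 [184 161  76] med [ 0.312 -0.321  0.021] top [ 0.311 -0.322  0.027] ang -96.6
top left_pin 0.6 [259. 190.] 197 [62 62 64] med [0.582 0.174 0.087] top [0.576 0.175 0.102] ang 176.9
top left_pin 0.53 [379. 212.] 735 [133 133 137] med [ 0.495 -0.292  0.053] top [ 0.531 -0.281  0.099
[... 3506 characters left out ...]
 [ 0.704 -0.301  0.07 ] top [ 0.708 -0.287  0.075] ang 148.6
side jar_c 0.78 [342. 113.] 421 [90 54 41] med [0.618 0.262 0.087] top [0.62  0.279 0.103] ang -2.0
side jar_c 0.76 [352. 303.] 1007 [89 50 37] med [ 0.602 -0.443  0.102] top [ 0.605 -0.428  0.105] ang -146.1
side jar_c 0.62 [387. 256.] 604 [84 46 32] med [ 0.704 -0.301  0.07 ] top [ 0.708 -0.287  0.075] ang 148.6
side crate 0.64 [374. 190.] 4541 [63 37 27] med [ 0.69  -0.103  0.086] top [ 0.694 -0.061  0.109] ang -7.7
side marker 0.62 [258. 244.] 221 [45 46 48] med [ 0.36  -0.232  0.012] top [ 0.358 -0.231  0.014] ang -2.4
side marker 0.4 [284. 222.] 184 [114 118 124] med [ 0.43  -0.178  0.019] top [ 0.428 -0.174  0.024] ang -94.5
```

Run:
```python
from h import *
T=np.array([.47,-.31,.26]);s=get_state();Rm=R.from_euler("xyz",s["orientation"])
print(Rm.inv().apply(T-s["tool_pos"])*1e3, cam("wrist")["T"], camera_info("wrist"))
```

```text
[ 321.57824149 -137.79337242  -15.33586288] [[ 3.70285094e-01 -8.88317548e-01 -2.71626367e-01  2.96275998e-01]
 [-9.28917686e-01 -3.54396229e-01 -1.07309108e-01 -5.28086958e-01]
 [-9.38796927e-04  2.92053499e-01 -9.56401522e-01  3.84863198e-01]
 [ 0.00000000e+00  0.00000000e+00  0.00000000e+00  1.00000000e+00]] {'fovy': 68.64740512539545, 'cx': 322.9655580508361, 'cy': 201.56070172892944, 'k1': 0.009890063095493142, 'mount': array([[-5.16401100e-04, -9.56397118e-01, -2.92068976e-01,
         7.93791943e-02],
       [ 9.99999494e-01, -2.41674918e-04, -9.76699573e-04,
         3.29663182e-04],
       [ 8.63526911e-04, -2.92069332e-01,  9.56396758e-01,
        -1.40213470e-01],
       [ 0.00000000e+00,  0.00000000e+00,  0.00000000e+00,
         1.00000000e+00]])}
```

```bash
python3 -m creep '339 -98 0 0 0 -1.134; 339 -98 0 0 0 -1.134; 339 -98 0 0 0 -1.134; 339 -98 0 0 0 -1.134; 339 -98 0 0 0 -1.134; 339 -98 0 0 0 -1.134; 339 -98 0 0 0 -1.134; 339 -98 0 0 0 -1.134; 339 -98 0 0 0 -1.134; 339 -98 0 0 0 -1.134; 339 -98 0 0 0 -1.134; 339 -98 0 0 0 -1.134' -1
python3 - <<'E'
from h import *
c=cam("wrist"); im,d=capture("wrist"); cv2.imwrite("pics/w1.png",im[:,:,::-1]); s=get_state(); print(s["t"],s["tool_pos"],s["orientation"],s["contact_force"],s["gripper_width"])
for t,z in [("right_push",.075),("right_pin_axis",.022),("right_notch",.022),("right_pad",0),("rail",0),("left_notch",.022)]:
    for o in spot_point("wrist",t)[:2]: print(t,round(o["score"],2),np.round(o["xy"]),np.round(at_z(c,o["xy"],z),4))
for t in ["right_pin","right_keeper","right_stop"]:
    for o in trace("wrist",t)[:2]:
        v,u=np.nonzero(o["region"]&(d>0)); P=np.array([at_d(c,(a,b),d[b,a]) for a,b in zip(u,v)])
        hi=P[P[:,2]>np.percentile(P[:,2],60)]
        print(t,round(o["score"],2),np.round(o["xy"]),len(P),im[v,u].mean(0).astype(int),P.min(0).round(3),P.max(0).round(3),hi.mean(0).round(4))
E
```

```text
t: 3.5
tool_pos: [0.5001, -0.3414, 0.2447]
orientation: [-3.141, 0.0, 1.511]
contact_force: [0.2, 0.6, -0.5]
gripper_width: 0.005
grip_force: 0.0
3.55 [ 0.50013661 -0.3413512   0.24467638] [-3.14143480e+00 -4.76471701e-05  1.51126563e+00] [-0.56274071 -0.29868563  0.24125617] 0.0027418385141569713
right_push 0.59 [318. 136.] [ 0.4971 -0.2844  0.075 ]
right_pin_axis 0.95 [256. 153.] [ 0.4184 -0.3052  0.022 ]
right_pin_axis 0.24 [206.  90.] [ 0.37   -0.2287  0.022 ]
right_notch 0.73 [214. 350.] [ 0.3169 -0.5975  0.022 ]
right_notch 0.7 [246.  21.] [ 0.4258 -0.1627  0.022 ]
right_pad 0.89 [306. 130.] [ 0.4814 -0.2816  0.    ]
left_notch 0.35 [316. 138.] [ 0.493  -0.2914  0.022 ]
right_pin 0.75 [245. 161.] 471 [30 29 31] [ 0.406 -0.318  0.077] [ 0.431 -0.294  0.086] [ 0.4188 -0.3065  0.0847]
right_keeper 0.91 [250.  28.] 1582 [101 102 108] [ 0.406 -0.199 -0.002] [ 0.441 -0.14   0.032] [ 0.4264 -0.1715  0.0263]
right_keeper 0.91 [172. 169.] 1243 [134 112  26] [ 0.282 -0.358 -0.   ] [ 0.328 -0.294  0.031] [ 0.3109 -0.3269  0.0256]
right_stop 0.76 [311. 142.] 8300 [141 143 146] [ 0.378 -0.35  -0.002] [ 0.681 -0.269  0.107] [ 0.5448 -0.2832  0.1032]
```

View pics/w1.png

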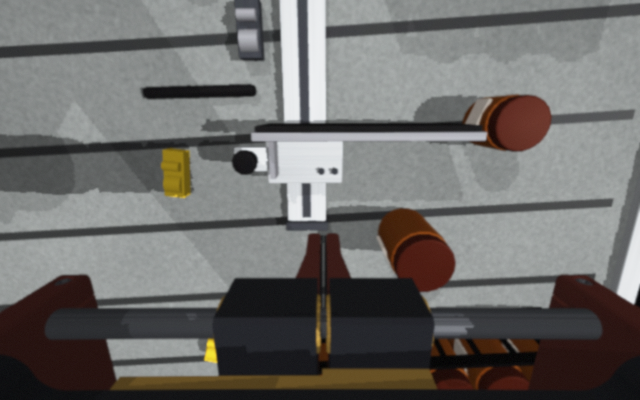

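The wrist picture shows the right pin head at (245,161), carriage at (305,160), plate at about (370,132) and the grey right keeper at (250,28). The yellow look-alike is at (175,172) and jar_b at (415,250), well off the descent line.

```bash
python3 -m creep '0 0 45 0 0 0; 0 0 90 0 0 0; 0 0 130 0 0 0; 0 0 160 0 0 0; 0 0 160 0 0 0; 15 0 160 0 0 0; 30 0 160 0 0 0; 38 0 160 0 0 0; 38 0 160 0 0 0'
python3 -m creep '4 0 0 0 0 0; 8 0 0 0 0 0; 12 0 0 0 0 0; 16 0 0 0 0 0; 20 0 0 0 0 0; 24 0 0 0 0 0'
```

```text
t: 4.9
tool_pos: [0.5037, -0.3011, 0.0861]
orientation: [3.14, 0.001, 1.516]
contact_force: [0.6, -0.4, 0.6]
gripper_width: 0.006
grip_force: 0.0
t: 5.5
tool_pos: [0.5045, -0.2784, 0.0846]
orientation: [3.142, -0.0, 1.514]
contact_force: [0.6, -1.3, 0.4]
gripper_width: 0.005
grip_force: 0.6
```

```bash
python3 -m creep '8 0 0 0 0 0; 16 0 0 0 0 0; 24 0 0 0 0 0; 32 0 0 0 0 0; 40 0 0 0 0 0; 48 0 0 0 0 0; 56 0 0 0 0 0; 64 0 0 0 0 0; 70 0 0 0 0 0; 74 0 0 0 0 0; 76 0 0 0 0 0; 76 0 0 0 0 0'
cat > m.py <<'E'
from h import *
import sys
s=sys.argv[1]
for n in sys.argv[3:]:
    c=cam(n); im,d=capture(n); cv2.imwrite(f"pics/{sys.argv[2]}_{n}.png",im[:,:,::-1])
    for t,z in [(s+"_pin_axis",.022),(s+"_notch",.022),(s+"_push",.075)]:
        for o in spot_point(n,t)[:3]: print(n,t,round(o["score"],2),np.round(o["xy"]),np.round(at_z(c,o["xy"],z),4))
    for t in [s+"_pin",s+"_keeper"]:
        for o in trace(n,t)[:3]:
            v,u=np.nonzero(o["region"]&(d>0)); P=np.array([at_d(c,(a,b),d[b,a]) for a,b in zip(u,v)])
            if len(P)<9: continue
            hi=P[P[:,2]>np.percentile(P[:,2],60)]
            print(n,t,round(o["score"],2),np.round(o["xy"]),len(P),im[v,u].mean(0).astype(int),P.min(0).round(3),P.max(0).round(3),hi.mean(0).round(4))
s=get_state(); print(s["t"],s["tool_pos"],s["contact_force"])
E
python3 m.py right r1 wrist side
```

```text
t: 6.7
tool_pos: [0.5085, -0.2022, 0.0845]
orientation: [-3.141, -0.001, 1.514]
contact_force: [-0.3, -0.4, 0.6]
gripper_width: 0.007
grip_force: 0.0
wrist right_notch 0.98 [205. 186.] [ 0.4253 -0.1677  0.022 ]
wrist right_notch 0.96 [105. 366.] [ 0.3119 -0.3224  0.022 ]
wrist right_push 0.91 [316. 240.] [ 0.5047 -0.1906  0.075 ]
wrist right_pin 0.84 [178. 283.] 1727 [32 32 33] [ 0.352 -0.279 -0.002] [ 0.442 -0.186  0.106] [ 0.4245 -0.2093  0.0846]
wrist right_pin 0.31 [210. 171.] 2872 [124 126 132] [ 0.406 -0.194  0.   ] [ 0.441 -0.137  0.031] [ 0.4265 -0.1673  0.0265]
wrist right_keeper 0.75 [208. 174.] 2937 [124 125 132] [ 0.402 -0.202 -0.001] [ 0.445 -0.137  0.082] [ 0.4265 -0.1674  0.0266]
wrist right_keeper 0.59 [121. 357.] 877 [237 217  55] [ 0.316 -0.352  0.   ] [ 0.329 -0.296  0.026] [ 0.3217 -0.3144  0.02  ]
side right_pin_axis 0.8 [280. 238.] [ 0.421  -0.2154  0.022 ]
side right_pin_axis 0.59 [344. 131.] [0.6272 0.2496 0.022 ]
side right_notch 0.59 [225. 380.] [ 0.3179 -0.5924  0.022 ]
side right_notch 0.56 [238. 274.] [ 0.3148 -0.3308  0.022 ]
side right_notch 0.36 [282. 226.] [ 0.4218 -0.1737  0.022 ]
side right_push 0.64 [310. 222.] [ 0.5052 -0.2003  0.075 ]
side right_pin 0.51 [281. 224.] 76 [44 45 47] [ 0.413 -0.225  0.028] [ 0.437 -0.199  0.087] [ 0.425  -0.213   0.0841]
side right_pin 0.18 [270. 176.] 525 [142 108  75] [ 0.339 -0.012 -0.004] [0.415 0.067 0.051] [0.3763 0.0247 0.0455]
side right_keeper 0.81 [228. 383.] 439 [228 211  83] [ 0.297 -0.627 -0.004] [ 0.342 -0.562  0.031] [ 0.3186 -0.599   0.0247]
side right_keeper 0.55 [284. 219.] 33 [123 126 133] [ 0.419 -0.203  0.014] [ 0.438 -0.136  0.085] [ 0.4304 -0.161   0.032 ]
side right_keeper 0.5 [241. 274.] 265 [214 194  74] [ 0.29  -0.359 -0.003] [ 0.329 -0.285  0.031] [ 0.3125 -0.3298  0.0246]
7.3 [ 0.5087843  -0.20277139  0.08464059] [-0.02903948 -0.30348976  0.20041181]
```

View pics/r1_wrist.png

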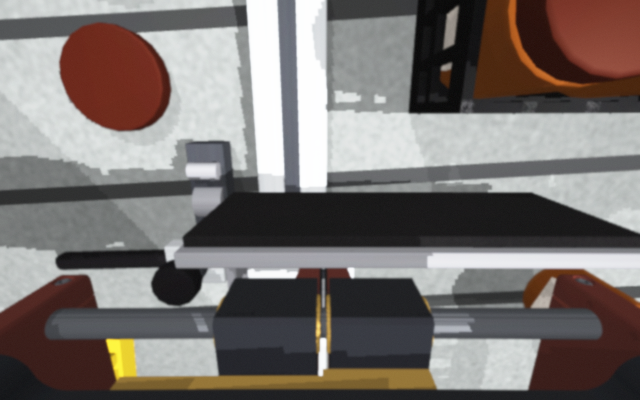

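The right plate is moving: pin head at (178,283), keeper notch at (205,186), so about 42–45 mm remain to home and 30–33 mm to the crest.

```bash
python3 -m creep '5 0 0 0 0 0; 10 0 0 0 0 0; 14 0 0 0 0 0; 17 0 0 0 0 0; 19 0 0 0 0 0; 21 0 0 0 0 0; 22 0 0 0 0 0; 23 0 0 0 0 0; 24 0 0 0 0 0; 24 0 0 0 0 0'
python3 -m creep '1 0 0 0 0 0; 2 0 0 0 0 0; 2 0 0 0 0 0'
python3 -m creep '1 0 0 0 0 0; 2 0 0 0 0 0; 2 0 0 0 0 0'
```

```text
t: 8.3
tool_pos: [0.5102, -0.1793, 0.0847]
orientation: [3.141, 0.001, 1.514]
contact_force: [-0.3, -3.7, -1.6]
gripper_width: 0.006
grip_force: 2.3
t: 8.6
tool_pos: [0.5104, -0.1766, 0.0847]
orientation: [3.141, -0.0, 1.514]
contact_force: [0.9, -3.2, 0.3]
gripper_width: 0.007
grip_force: 1.5
t: 8.9
tool_pos: [0.5105, -0.1744, 0.0847]
orientation: [3.141, -0.001, 1.514]
contact_force: [0.1, -2.3, 0.8]
gripper_width: 0.006
grip_force: 0.8
```

Force is falling towards the crest; keep stepping.

```bash
python3 -m creep '1 0 0 0 0 0; 1 0 0 0 0 0'
python3 -m creep '1 0 0 0 0 0; 1 0 0 0 0 0'
python3 -m creep '1 0 0 0 0 0; 1 0 0 0 0 0'; python3 m.py right r2 wrist side | grep -v keeper
```

```text
t: 9.1
tool_pos: [0.5105, -0.1735, 0.0847]
orientation: [3.141, -0.0, 1.514]
contact_force: [1.1, -1.6, 0.5]
gripper_width: 0.006
grip_force: 0.7
t: 9.3
tool_pos: [0.5105, -0.1725, 0.0846]
orientation: [-3.142, -0.0, 1.514]
contact_force: [1.0, -1.3, 1.1]
gripper_width: 0.001
grip_force: 0.6
t: 9.5
tool_pos: [0.5104, -0.1715, 0.0846]
orientation: [-3.141, -0.0, 1.514]
contact_force: [0.6, -0.7, 0.4]
gripper_width: 0.004
grip_force: 0.4
wrist right_notch 0.56 [209. 227.] [ 0.4248 -0.1682  0.022 ]
wrist right_push 0.61 [318. 241.] [ 0.5076 -0.1604  0.075 ]
wrist right_pin 0.79 [174. 287.] 1810 [30 29 31] [ 0.352 -0.248 -0.   ] [ 0.443 -0.156  0.105] [ 0.4264 -0.1785  0.0884]
wrist right_pin 0.48 [122. 124.] 8045 [119  48  35] [ 0.339 -0.128  0.   ] [ 0.407 -0.061  0.017] [ 0.373  -0.0929  0.0149]
side right_pin_axis 0.66 [280. 226.] [ 0.4163 -0.1741  0.022 ]
side right_pin_axis 0.57 [314. 210.] [ 0.5161 -0.1152  0.022 ]
side right_pin_axis 0.17 [257. 246.] [ 0.3576 -0.2443  0.022 ]
side right_notch 0.87 [227. 383.] [ 0.323  -0.5983  0.022 ]
side right_notch 0.63 [281. 225.] [ 0.4206 -0.1719  0.022 ]
side right_notch 0.49 [238. 274.] [ 0.3131 -0.3323  0.022 ]
side right_push 0.62 [314. 210.] [ 0.516  -0.1584  0.075 ]
side right_pin 0.59 [348. 137.] 565 [27 27 28] [ 0.557 -0.15   0.017] [0.68  0.176 0.336] [0.6262 0.1641 0.089 ]
side right_pin 0.38 [281. 213.] 51 [31 32 33] [ 0.419 -0.193  0.078] [ 0.439 -0.172  0.091] [ 0.4264 -0.1825  0.0878]
10.1 [ 0.5104766  -0.17170837  0.08459898] [ 0.533929   -1.23157364 -0.58618008]
```

```bash
python3 -m creep '1 0 0 0 0 0; 1 0 0 0 0 0'
python3 -m creep '1 0 0 0 0 0; 1 0 0 0 0 0'; python3 m.py right r3 wrist side | grep -v keeper
```

```text
t: 10.3
tool_pos: [0.5106, -0.1708, 0.0846]
orientation: [-3.141, 0.0, 1.514]
contact_force: [-0.8, -0.9, -1.1]
gripper_width: 0.002
grip_force: 0.3
t: 10.5
tool_pos: [0.5106, -0.1696, 0.0847]
orientation: [-3.141, -0.0, 1.514]
contact_force: [0.1, 0.9, 0.1]
gripper_width: 0.006
grip_force: 0.1
wrist right_pin_axis 0.63 [221. 219.] [ 0.435 -0.161  0.022]
wrist right_notch 0.76 [210. 227.] [ 0.4257 -0.1666  0.022 ]
wrist right_push 0.56 [313. 242.] [ 0.5047 -0.1586  0.075 ]
wrist right_pin 0.64 [174. 285.] 1847 [33 31 33] [ 0.353 -0.249 -0.001] [ 0.47  -0.139  0.156] [ 0.4273 -0.1759  0.0896]
wrist right_pin 0.32 [136. 289.] 1487 [42 41 43] [ 0.312 -0.236 -0.001] [ 0.424 -0.22   0.016] [ 0.359  -0.2287  0.0143]
side right_pin_axis 0.9 [282. 226.] [ 0.423  -0.1741  0.022 ]
side right_pin_axis 0.51 [269. 207.] [ 0.3807 -0.1059  0.022 ]
side right_notch 0.81 [230. 384.] [ 0.33  -0.599  0.022]
side right_notch 0.63 [236. 272.] [ 0.3087 -0.3246  0.022 ]
side right_notch 0.41 [280. 222.] [ 0.416  -0.1618  0.022 ]
side right_push 0.88 [310. 210.] [ 0.5038 -0.1573  0.075 ]
side right_pin 0.44 [279. 213.] 66 [42 43 45] [ 0.416 -0.193  0.032] [ 0.438 -0.169  0.09 ] [ 0.4274 -0.1813  0.0877]
11.1 [ 0.51068885 -0.16978612  0.08467357] [ 0.7956575   0.48487753 -0.53016237]
```

```bash
python3 -m creep '1 0 0 0 0 0; 1 0 0 0 0 0'
python3 -m creep '1 0 0 0 0 0; 1 0 0 0 0 0'; python3 m.py right r4 wrist side | grep -E "pin|push"
```

```text
t: 11.3
tool_pos: [0.5107, -0.1687, 0.0846]
orientation: [-3.142, -0.0, 1.514]
contact_force: [0.2, -0.7, -1.1]
gripper_width: 0.004
grip_force: 0.0
t: 11.5
tool_pos: [0.5108, -0.1676, 0.0847]
orientation: [-3.142, -0.0, 1.514]
contact_force: [0.9, 0.3, -0.1]
gripper_width: 0.004
grip_force: 0.0
wrist right_push 0.69 [317. 236.] [ 0.5073 -0.1536  0.075 ]
wrist right_push 0.6 [293.  88.] [ 0.5007 -0.0761  0.075 ]
wrist right_push 0.24 [585.  43.] [ 0.6351 -0.0653  0.075 ]
wrist right_pin 0.85 [174. 276.] 1784 [29 28 30] [ 0.415 -0.184  0.075] [ 0.439 -0.159  0.088] [ 0.4267 -0.1713  0.0863]
wrist right_pin 0.52 [316. 217.] 48736 [124 124 126] [ 0.354 -0.317 -0.002] [ 0.766 -0.019  0.167] [ 0.5491 -0.1467  0.1005]
side right_pin_axis 0.62 [283. 224.] [ 0.4262 -0.1676  0.022 ]
side right_push 0.63 [312. 209.] [ 0.5103 -0.1522  0.075 ]
side right_pin 0.6 [282. 210.] 75 [50 51 53] [ 0.418 -0.181  0.023] [ 0.441 -0.156  0.086] [ 0.4293 -0.1695  0.0833]
```

```bash
python3 -m creep '-8 0 0 0 0 0; -20 0 0 0 0 0; -40 0 0 0 0 0; -60 0 0 0 0 0; -60 0 -40 0 0 0; -60 0 -85 0 0 0; -60 0 -130 0 0 0; -60 0 -160 0 0 0; -60 0 -160 0 0 0;  -60 0 -160 0 0 0'; python3 m.py right r5 wrist side top| grep -E "pin|push|keep|notch"
```

```text
t: 13.1
tool_pos: [0.5075, -0.2287, 0.2451]
orientation: [3.14, 0.001, 1.513]
contact_force: [-0.9, -0.3, -0.4]
gripper_width: 0.005
grip_force: 0.0
wrist right_pin_axis 0.91 [252. 132.] [ 0.4241 -0.1671  0.022 ]
wrist right_pin_axis 0.48 [317. 113.] [ 0.5039 -0.1495  0.022 ]
wrist right_notch 0.97 [255. 133.] [ 0.4275 -0.1683  0.022 ]
wrist right_notch 0.87 [182. 253.] [ 0.3083 -0.3212  0.022 ]
wrist right_push 0.86 [313. 110.] [ 0.5015 -0.1469  0.075 ]
wrist right_pin 0.69 [242. 135.] 530 [33 32 34] [ 0.413 -0.186  0.019] [ 0.439 -0.155  0.086] [ 0.4265 -0.1674  0.0848]
wrist right_keeper 0.84 [254. 119.] 445 [79 80 84] [ 0.412 -0.198  0.017] [ 0.439 -0.138  0.031] [ 0.4258 -0.1699  0.0248]
wrist right_keeper 0.74 [487. 216.] 3279 [87 48 36] [ 0.672 -0.351 -0.002] [ 0.785 -0.255  0.077] [ 0.7058 -0.284   0.075 ]
wrist right_keeper 0.69 [186. 249.] 1026 [206 178  42] [ 0.284 -0.365  0.   ] [ 0.328 -0.293  0.031] [ 0.3112 -0.3247  0.0252]
side right_pin_axis 0.79 [280. 224.] [ 0.4167 -0.1694  0.022 ]
side right_pin_axis 0.41 [271. 182.] [ 0.3813 -0.002   0.022 ]
side right_notch 0.77
[... 841 characters left out ...]
 0.342 -0.56   0.032] [ 0.3187 -0.599   0.0249]
top right_pin_axis 0.6 [342. 231.] [ 0.4312 -0.1552  0.022 ]
top right_pin_axis 0.43 [230. 185.] [0.61   0.2975 0.022 ]
top right_pin_axis 0.39 [281. 227.] [0.4446 0.0905 0.022 ]
top right_notch 0.56 [345. 231.] [ 0.4317 -0.166   0.022 ]
top right_notch 0.53 [388. 259.] [ 0.3227 -0.3387  0.022 ]
top right_notch 0.47 [448. 263.] [ 0.3095 -0.5763  0.022 ]
top right_push 0.74 [344. 214.] [ 0.4984 -0.156   0.075 ]
top right_keeper 0.61 [254. 204.] 631 [140 141 145] [0.435 0.167 0.005] [0.678 0.244 0.117] [0.5575 0.1819 0.1005]
top right_keeper 0.54 [383. 263.] 120 [175 155  77] [ 0.294 -0.351 -0.011] [ 0.371 -0.208  0.698] [ 0.316  -0.3148  0.0692]
```

The right stop is home: pin at the notch to within 1 mm and down at its initial height. Next is the left.

```bash
python3 -m creep '40 0 0 0 0 0; 85 -1 0 0 0 0; 135 -3 0 0 0 0; 185 -4 0 0 0 0; 235 -5 0 0 0 0; 285 -6 0 0 0 0; 335 -7 0 0 0 0; 385 -8 0 0 0 0; 435 -9 0 0 0 0; 470 -10 0 0 0 0; 489 -10 0 0 0 0; 489 -10 0 0 0 0'; python3 m.py left l0 wrist side| grep -E "pin|push|keep|notch|^[0-9]"
```

```text
t: 15.2
tool_pos: [0.5252, 0.2637, 0.2447]
orientation: [3.141, -0.001, 1.517]
contact_force: [-0.3, -0.3, -0.5]
gripper_width: 0.005
grip_force: 0.0
wrist left_pin_axis 0.57 [268. 220.] [0.4494 0.2114 0.022 ]
wrist left_pin_axis 0.39 [485. 258.] [0.7394 0.1406 0.022 ]
wrist left_notch 0.97 [244. 135.] [0.4314 0.3224 0.022 ]
wrist left_notch 0.9 [183. 250.] [0.3294 0.175  0.022 ]
wrist left_push 0.66 [328. 253.] [0.5254 0.1861 0.075 ]
wrist left_pin 0.86 [256. 232.] 390 [24 24 26] [0.436 0.204 0.073] [0.46  0.229 0.086] [0.448  0.2165 0.0847]
wrist left_keeper 0.86 [247. 131.] 1237 [ 36 151 151] [ 0.417  0.295 -0.002] [0.45  0.357 0.031] [0.434  0.3293 0.026 ]
wrist left_keeper 0.65 [185. 244.] 1052 [ 31 141 140] [0.304 0.149 0.   ] [0.345 0.21  0.031] [0.3314 0.183  0.0252]
wrist left_keeper 0.41 [272. 277.] 45 [42 43 45] [0.432 0.117 0.001] [0.453 0.12  0.009] [0.4435 0.118  0.0071]
side left_notch 0.71 [262. 143.] [0.337  0.1846 0.022 ]
side left_notch 0.5 [290. 163.] [0.438 0.084 0.022]
side left_notch 0.41 [288. 120.] [0.4232 0.3079 0.022 ]
side left_push 0.68 [319. 126.] [0.535  0.2126 0.075 ]
side left_push 0.68 [269. 209.] [ 0.3883 -0.1536  0.075 ]
side left_keeper 0.7 [295. 165.] 122 [100 103 108] [ 0.429  0.056 -0.001] [0.457 0.114 0.029] [0.4428 0.0851 0.0236]
side left_keeper 0.64 [292. 120.] 88 [ 57 142 143] [ 0.419  0.212 -0.001] [0.452 0.381 0.084] [0.4348 0.311  0.0292]
side left_keeper 0.21 [329. 132.] 1466 [41 42 44] [ 0.435  0.156 -0.004] [0.683 0.307 0.107] [0.5656 0.1747 0.0929]
15.8 [0.52532333 0.26067621 0.24475262] [-0.59408524  0.20091301  0.39520584]
```

View pics/l0_wrist.png

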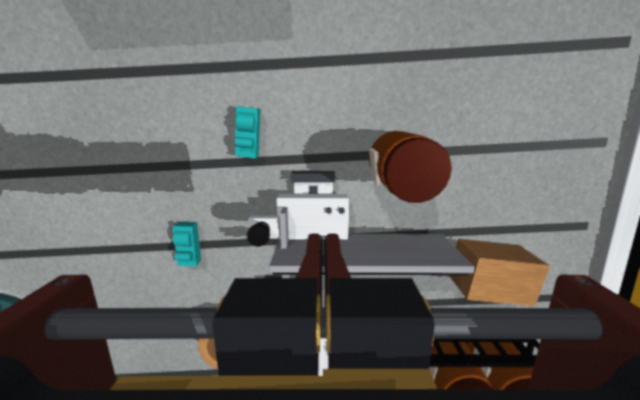

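The wrist picture shows the left pin head at (258,232), carriage at (312,218), plate at (370,255) and jar_a at (415,168). Both turquoise look-alikes, (245,132) and (185,244), are off the path.

```bash
python3 -m creep '0 0 45 0 0 0; 0 0 90 0 0 0; 0 0 130 0 0 0; 0 0 160 0 0 0; 0 0 160 0 0 0; -20 0 160 0 0 0; -40 0 160 0 0 0; -52 0 160 0 0 0; -52 0 160 0 0 0'
python3 -m creep '-4 0 0 0 0 0; -8 0 0 0 0 0; -12 0 0 0 0 0; -16 0 0 0 0 0; -20 0 0 0 0 0; -24 0 0 0 0 0'
python3 -m creep '-8 0 0 0 0 0; -16 0 0 0 0 0; -24 0 0 0 0 0; -32 0 0 0 0 0; -40 0 0 0 0 0; -48 0 0 0 0 0; -56 0 0 0 0 0; -60 0 0 0 0 0; -63 0 0 0 0 0; -65 0 0 0 0 0; -65 0 0 0 0 0'; python3 m.py left l1 wrist side top| grep -E "pin|push|keep|notch|^[0-9]"
```

```text
t: 16.7
tool_pos: [0.523, 0.2082, 0.0861]
orientation: [3.14, -0.0, 1.512]
contact_force: [-0.0, -0.4, 0.8]
gripper_width: 0.003
grip_force: 0.0
t: 17.3
tool_pos: [0.5211, 0.1851, 0.0848]
orientation: [3.141, -0.0, 1.514]
contact_force: [0.5, 0.5, 0.2]
gripper_width: 0.003
grip_force: 0.6
t: 18.4
tool_pos: [0.5169, 0.1201, 0.0846]
orientation: [-3.141, 0.0, 1.514]
contact_force: [-0.0, 0.4, 1.0]
gripper_width: 0.007
grip_force: 0.0
wrist left_pin_axis 0.77 [224. 209.] [0.445  0.1361 0.022 ]
wrist left_notch 0.82 [ 48. 159.] [0.3297 0.1791 0.022 ]
wrist left_notch 0.81 [229. 270.] [0.441  0.0864 0.022 ]
wrist left_push 0.9 [334. 276.] [0.5219 0.1087 0.075 ]
wrist left_pin 0.59 [188. 244.] 1968 [17 16 17] [ 0.38   0.092 -0.001] [0.457 0.149 0.086] [0.4443 0.137  0.0846]
wrist left_keeper 0.61 [223. 263.] 603 [ 97  98 102] [ 0.419  0.068 -0.001] [0.458 0.111 0.081] [0.4394 0.0965 0.0278]
wrist left_keeper 0.6 [ 58. 153.] 5123 [ 25 116 116] [0.297 0.144 0.   ] [0.346 0.211 0.031] [0.3325 0.1824 0.0251]
wrist left_keeper 0.43 [347. 247.] 29962 [112 113 116] [ 0.38   0.025 -0.002] [0.79  0
[... 729 characters left out ...]
0.022 ]
top left_notch 0.61 [279. 226.] [0.4485 0.0977 0.022 ]
top left_notch 0.56 [222. 231.] [0.4265 0.3235 0.022 ]
top left_notch 0.44 [345. 211.] [ 0.5115 -0.1631  0.022 ]
top left_push 0.36 [284. 228.] [0.4402 0.0728 0.075 ]
top left_push 0.29 [338. 222.] [ 0.467 -0.135  0.075]
top left_pin 0.5 [341. 229.] 41 [84 84 88] [ 0.416 -0.193  0.01 ] [ 0.44  -0.137  0.034] [ 0.43   -0.1686  0.0273]
top left_keeper 0.48 [285. 229.] 33 [107 108 114] [0.429 0.062 0.012] [0.449 0.087 0.035] [0.4426 0.0754 0.0305]
top left_keeper 0.42 [224. 232.] 104 [ 67 145 147] [0.418 0.295 0.003] [0.449 0.356 0.038] [0.4337 0.3271 0.0286]
19.3 [0.51720891 0.12029997 0.0846827 ] [0.70687116 0.8722609  0.72463563]
```

About 50 mm remain to home, 26 mm to the hump foot and 38 mm to the crest.

```bash
python3 -m creep '-5 0 0 0 0 0; -10 0 0 0 0 0; -15 0 0 0 0 0; -20 0 0 0 0 0; -23 0 0 0 0 0; -25 0 0 0 0 0; -27 0 0 0 0 0; -28 0 0 0 0 0; -29 0 0 0 0 0; -30 0 0 0 0 0; -30 0 0 0 0 0'
python3 -m creep '-1 0 0 0 0 0; -2 0 0 0 0 0; -2 0 0 0 0 0'
python3 -m creep '-1 0 0 0 0 0; -2 0 0 0 0 0; -2 0 0 0 0 0'
python3 -m creep '-1 0 0 0 0 0; -2 0 0 0 0 0; -2 0 0 0 0 0'; python3 m.py left l2 wrist side | grep -E "pin|push|^[0-9]"
```

```text
t: 20.4
tool_pos: [0.5156, 0.0908, 0.0847]
orientation: [3.142, -0.001, 1.514]
contact_force: [-0.1, 5.2, 0.5]
gripper_width: 0.002
grip_force: 2.2
t: 20.7
tool_pos: [0.5154, 0.0882, 0.0847]
orientation: [-3.142, 0.0, 1.514]
contact_force: [1.0, 2.9, 0.7]
gripper_width: 0.005
grip_force: 1.5
t: 21.0
tool_pos: [0.5153, 0.086, 0.0847]
orientation: [3.142, 0.0, 1.514]
contact_force: [0.5, 2.1, 0.2]
gripper_width: 0.009
grip_force: 0.8
t: 21.3
tool_pos: [0.5152, 0.084, 0.0847]
orientation: [3.142, 0.0, 1.514]
contact_force: [0.1, 1.0, 0.3]
gripper_width: 0.005
grip_force: 0.4
wrist left_pin_axis 0.82 [223. 209.] [0.4423 0.1001 0.022 ]
wrist left_push 0.72 [332. 276.] [0.5193 0.073  0.075 ]
wrist left_pin 0.6 [182. 246.] 2037 [15 14 15] [0.384 0.05  0.   ] [0.455 0.113 0.09 ] [0.4423 0.1009 0.0885]
wrist left_pin 0.32 [490. 358.] 5868 [42 22 11] [ 0.541 -0.026 -0.001] [0.779 0.102 0.169] [0.6095 0.0171 0.0916]
side left_pin_axis 0.85 [292. 160.] [0.443  0.0983 0.022 ]
side left_push 0.91 [317. 154.] [0.5266 0.0748 0.075 ]
21.9 [0.5151329  0.08437    0.08465781] [0.74033705 0.40212646 0.08248915]
```

```bash
python3 -m creep '-1 0 0 0 0 0; -1 0 0 0 0 0'
python3 -m creep '-1 0 0 0 0 0; -1 0 0 0 0 0'; python3 m.py left l3 wrist side | grep -E "pin|push|^[0-9]"
```

```text
t: 22.1
tool_pos: [0.5151, 0.0834, 0.0847]
orientation: [-3.142, -0.0, 1.514]
contact_force: [0.1, 1.1, -0.3]
gripper_width: 0.007
grip_force: 0.5
t: 22.3
tool_pos: [0.515, 0.0823, 0.0847]
orientation: [-3.141, -0.0, 1.514]
contact_force: [0.5, 0.8, 1.7]
gripper_width: 0.005
grip_force: 0.3
wrist left_pin_axis 0.57 [224. 210.] [0.4426 0.0976 0.022 ]
wrist left_push 0.92 [334. 275.] [0.5199 0.0715 0.075 ]
wrist left_pin 0.95 [183. 245.] 2059 [16 15 16] [ 0.386  0.047 -0.   ] [0.455 0.112 0.09 ] [0.4422 0.0993 0.0884]
wrist left_pin 0.64 [220. 194.] 1028 [69 70 74] [0.418 0.052 0.   ] [0.467 0.119 0.065] [0.4431 0.1056 0.0252]
wrist left_pin 0.25 [492. 358.] 6077 [44 23 11] [ 0.542 -0.026 -0.   ] [0.777 0.103 0.177] [0.6092 0.0163 0.0924]
side left_pin_axis 0.83 [290. 162.] [0.4365 0.0892 0.022 ]
side left_pin_axis 0.71 [272. 181.] [0.382 0.001 0.022]
side left_pin_axis 0.31 [315. 155.] [0.5223 0.1238 0.022 ]
side left_push 0.8 [317. 153.] [0.5266 0.0776 0.075 ]
side left_pin 0.43 [291. 146.] 41 [38 39 40] [0.434 0.084 0.076] [0.453 0.11  0.089] [0.4423 0.095  0.0869]
22.9 [0.51505495 0.0823351  0.08468652] [ 0.14155853 -0.07888956 -0.20020416]
```

```bash
python3 -m creep '-1 0 0 0 0 0; -1 0 0 0 0 0'; python3 m.py left l4 wrist | grep -E "left_pin|push|^[0-9]"
python3 -m creep '-1 0 0 0 0 0; -1 0 0 0 0 0'; python3 m.py left l5 wrist | grep -E "left_pin|push|^[0-9]"
```

```text
t: 23.1
tool_pos: [0.515, 0.0813, 0.0847]
orientation: [3.142, -0.0, 1.514]
contact_force: [0.2, -0.3, 0.0]
gripper_width: 0.006
grip_force: 0.1
wrist left_pin_axis 0.73 [521. 340.] [ 0.6736 -0.0311  0.022 ]
wrist left_pin_axis 0.61 [220. 210.] [0.4401 0.0973 0.022 ]
wrist left_push 0.97 [335. 277.] [0.5204 0.0693 0.075 ]
wrist left_pin 0.78 [183. 245.] 2069 [16 15 16] [0.409 0.047 0.011] [0.455 0.111 0.09 ] [0.4423 0.0985 0.0883]
wrist left_pin 0.25 [221. 195.] 1043 [71 72 76] [ 0.42   0.047 -0.001] [0.465 0.119 0.064] [0.4425 0.1055 0.0244]
23.4 [0.51496242 0.08136718 0.08466689] [0.10851875 0.13536824 0.1660561 ]
t: 23.6
tool_pos: [0.5149, 0.0803, 0.0847]
orientation: [-3.142, -0.0, 1.514]
contact_force: [0.2, -0.5, 1.0]
gripper_width: 0.007
grip_force: 0.0
wrist left_pin_axis 0.9 [220. 212.] [0.4391 0.0944 0.022 ]
wrist left_pin 0.67 [183. 245.] 2098 [17 16 17] [ 0.379  0.045 -0.001] [0.455 0.109 0.09 ] [0.4419 0.0968 0.088 ]
23.9 [0.51490749 0.08036293 0.0846786 ] [ 0.14297818 -0.49564751  0.21236473]
```

```bash
python3 -m creep '-1 0 0 0 0 0; -1 0 0 0 0 0'; python3 m.py left l6 wrist side| grep -E "left_pin|push|^[0-9]"
```

```text
t: 24.1
tool_pos: [0.5149, 0.0793, 0.0847]
orientation: [-3.142, -0.0, 1.514]
contact_force: [0.4, 0.1, 0.1]
gripper_width: 0.007
grip_force: 0.0
wrist left_pin_axis 0.64 [224. 220.] [0.4411 0.0869 0.022 ]
wrist left_pin_axis 0.49 [164. 272.] [0.3885 0.0467 0.022 ]
wrist left_pin 0.68 [188. 256.] 1919 [17 15 16] [ 0.392  0.035 -0.001] [0.454 0.1   0.086] [0.4418 0.0878 0.0845]
side left_pin_axis 0.89 [291. 165.] [0.4403 0.0765 0.022 ]
side left_pin_axis 0.36 [256. 247.] [ 0.3551 -0.2476  0.022 ]
side left_push 0.56 [312. 155.] [0.5107 0.0668 0.075 ]
side left_pin 0.61 [291. 148.] 40 [34 35 36] [0.434 0.071 0.071] [0.454 0.1   0.085] [0.4417 0.0823 0.0834]
24.7 [0.51487211 0.07939733 0.08469588] [-0.50098699 -0.03947931  0.69151527]
```

The left stop jumped 9 mm into the notch and its pin dropped to 0.0845. Retract and check.

```bash
python3 -m creep '8 0 0 0 0 0; 20 0 0 0 0 0; 40 0 0 0 0 0; 60 0 0 0 0 0; 60 0 -40 0 0 0; 60 0 -85 0 0 0; 60 0 -130 0 0 0; 60 0 -160 0 0 0; 60 0 -160 0 0 0; 60 0 -160 0 0 0'; python3 m.py left l7 wrist side| grep -E "left_pin|push|keep|^[0-9]"; python3 m.py right l8 side | grep right_p
```

```text
t: 25.7
tool_pos: [0.5184, 0.1401, 0.2451]
orientation: [3.14, -0.001, 1.514]
contact_force: [0.4, 0.4, 0.3]
gripper_width: 0.003
grip_force: 0.0
wrist left_pin_axis 0.96 [269. 222.] [0.4428 0.0849 0.022 ]
wrist left_pin_axis 0.35 [404.  52.] [0.6162 0.2784 0.022 ]
wrist left_push 0.87 [327. 258.] [0.5175 0.0559 0.075 ]
wrist left_pin 0.69 [255. 238.] 430 [30 28 29] [0.409 0.044 0.011] [0.453 0.1   0.086] [0.4413 0.0878 0.0846]
wrist left_keeper 0.87 [236.  26.] 1347 [ 33 144 144] [ 0.417  0.293 -0.001] [0.45  0.345 0.031] [0.4337 0.3229 0.0261]
wrist left_keeper 0.61 [264. 206.] 475 [86 87 91] [ 0.423  0.089 -0.001] [0.458 0.119 0.035] [0.4412 0.1014 0.0259]
wrist left_keeper 0.56 [172. 155.] 1378 [ 27 109 108] [ 0.305  0.145 -0.001] [0.345 0.209 0.031] [0.3313 0.1821 0.0255]
side left_pin_axis 0.96 [288. 164.] [0.4318 0.0816 0.022 ]
side left_pin_axis 0.26 [284. 224.] [ 0.4274 -0.1673  0.022 ]
side left_push 0.85 [317. 154.] [0.5285 0.072  0.075 ]
side left_push 0.55 [285. 226.] [ 0.436  -0.2131  0.075 ]
side left_push 0.53 [372. 203.] [ 0.6855 -0.1302  0.075 ]
side left_pin 0.48 [
[... 232 characters left out ...]
91. 168.] 59 [54 56 60] [0.431 0.054 0.005] [0.452 0.081 0.03 ] [0.4414 0.0696 0.0239]
side left_keeper 0.57 [295. 119.] 110 [ 57 140 141] [ 0.417  0.288 -0.008] [0.452 0.367 0.029] [0.4347 0.3196 0.0222]
26.3 [0.51828132 0.13922295 0.24450502] [ 0.17200272 -0.56789977 -0.31018135]
side right_pin_axis 0.67 [284. 224.] [ 0.4283 -0.1691  0.022 ]
side right_pin_axis 0.45 [372. 198.] [ 0.697 -0.07   0.022]
side right_push 0.89 [311. 206.] [ 0.5075 -0.1416  0.075 ]
side right_push 0.54 [353. 309.] [ 0.6063 -0.4525  0.075 ]
side right_push 0.49 [284. 227.] [ 0.4348 -0.2171  0.075 ]
side right_pin 0.54 [281. 208.] 59 [45 46 48] [ 0.418 -0.182  0.075] [ 0.44  -0.16   0.087] [ 0.4292 -0.1691  0.0842]
```

View pics/l8_side.png

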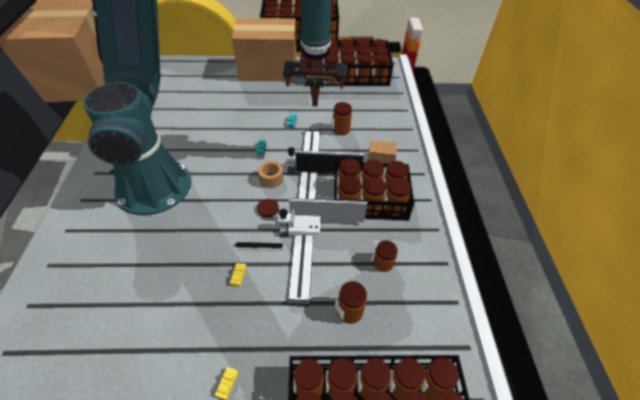

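Both plates now stand beside the crate, with the pins at (291,152) and (281,210) down at their notches. The jars, tape roll, lid, marker and carton look unmoved, and the gripper is high and clear.

```bash
python3 -c "
from workcell import *
print(finish_job())"
```

```text
the job is handed in; nothing more can be done
None
```

Both load stops were pushed home, each pin measured down in its keeper's notch; the crate and the other things look unmoved, the arm is clear, and the job was handed in at about 26 s (no verdict was returned).

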